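# Set the tilt of a gravity-feed shelf with a tin

## Robot

A 6-joint arm with a two-finger parallel gripper is mounted at the origin on the work surface. World frame = base frame: x ahead of the robot, y to its left, z up, the work surface at z = 0. Lengths are in m, angles in rad, forces in N, time in s.
With the tool pointing down it reaches from about 0.3 to 0.775 m from the base axis. Payload 14.6 kg.
Tool frame: the origin (TCP) lies on the centre line of the jaws, within the pads' length; the fingertips stand 25 mm ahead of it and the grasp point (between the pads) lies 6 mm ahead of it (ctrl.tip_reach is the distance from the TCP to the fingertips, in m); z points along the fingers, y is the line along which they close (so a half turn about z gives the same grasp; the last joint's range is limited). The gripper opens to 94 mm and grips with 3 to 60 N. Pads are 16 mm wide; open, the fingers measure 119 mm over their backs; the gripper's body (75 mm by 177 mm) begins 78 mm behind the grasp point.
Start: joints at [-1.23, 0.3, 1.521, -0, 1.321, -0.067], TCP at [0.218, -0.505, 0.23] pointing down, gripper open.
Joint ranges: [-3.03, 3.03], [-0.79, 2.21], [0.23, 2.52], [-1.04, 4.18], [0, 3.07], [-2.55, 2.55]. Speed limits (rad/s): [2.22, 2.22, 2.57, 3.14, 3.14, 3.14].

## Interface

Orientations are given as [roll, pitch, yaw] about the fixed x, y, z axes, in that order (R = Rz(yaw) Ry(pitch) Rx(roll)).
In Python, from station import ctrl gives the robot as it stands. The module is installed in compiled form; this text tells all that it offers.
- The arm moves only by the tool apply_moves, never from a script. Its argument "deltas" is a list of rows, each a list of 7 numbers: the closure in counts, from 0 (fully open) to 255 (shut), then the shift along the world's x, y, z in cm, then the turn, a rotation vector about the world's x, y, z in rad. In form: [[jaw, tx, ty, tz, ax, ay, az], ...]. A call has 1 to 10 rows; each row shifts and turns the commanded pose from where the row before left it; what a row does not reach is not made up. A row lasts 1/10 s, in which the tool goes at most 50 mm and 8.59 degrees, less where a joint would pass 70% of its speed; a pose out of reach is approached as far as the arm can. A call with a gripper value outside its range is refused whole. The fingers move at their own pace and stop on an object; "grip_force" is the grip in N (left out, the last holds). Time passes only in rows, so rows that do not move let the fingers close. It gives the time, the measured TCP pose, the force, the opening and the grip force at its end, in the units of the state.
- ctrl.get_obs(): the state, without advancing time (a new reading comes with each control period).
- ctrl.camera(name): name is "scene" or "top" or "wrist"; returns a dict with "img" (384x512x3 uint8, red, green, blue), "K" (3x3 intrinsics, pixels), "k1" (the pictures are not rectified: a ray, as slopes to the right and down, at radius r is drawn at 1 + k1 r^2 times it, then the intrinsics apply), "pose" (4x4, takes a point from camera to world coordinates); the wrist camera has in their place "hand_eye" (4x4, takes a point from camera to tool coordinates, whose origin is the TCP and whose axes are the flange's). Camera axes: x right, y up, looking along -z (the intrinsics and any distortion apply to the point x, -y, -z); pixel columns grow to the right and rows downward; lengths in m; the calibration is good to about 2 mm. A picture is of the moment at which its call begins: read the wrist's pose just before it. There is no depth.
- ctrl.hand_in(): hands the job in; it is judged then, once.
The state is a dict: "time_s": time; "qpos": joint angles; "joint_vel": joint speeds; "tau": joint torques, N m; "ee_pos": TCP position; "eef_rot": TCP orientation; "force": force on the tool from outside, world axes, zero at the start; "moment": the same for the moment, N m; "grip_width": finger opening in m; "grip_force": force on a finger pad.
Only numpy, scipy, OpenCV 4.12 (cv2) and the standard library are available. Lean on these libraries where they do the work, as an engineer would, in place of code of your own. Each camera call takes 0.05 s, during which the arm holds its last target. There are 200 camera calls.

## Task

Set the tilt of the small gravity-feed shelf: stand the yellow-labelled tin gently upright on the green patch of its deck and let go, then slowly raise the deck by its black bar until the tin just starts to slide by itself, and hold the deck still at that angle while the tin glides down to the red stop. Leave the deck standing there with the tin upright against the stop; the little rubber-footed spice jar on the deck must not slide, never push the tin along the deck, and leave the sauce bottle and the green jar alone.

Things in the scene. Friction and masses are not known exactly. Their poses are not given: they have to be found in the camera images.
- tin_center (a point): Centre (half-way up) of the loose tin: upright steel cylinder with a yellow label, 56 mm diameter, 42 mm high, 140 to 280 g. It starts standing on the counter. Its z axis is the tin's own axis.
- tin: The same tin; origin at the centre of its underside, z along its axis.
- hinge (a point): Hinge of the tilting deck, at its red-stop end, mid-width, 55 mm above the counter. Axes turn with the deck: x runs up the deck from the hinge towards the green patch and the black bar, y along the hinge, z square out of the deck. The deck: aluminium sheet, x from 0 to 272 mm, 200 mm wide, upper face at z = 3 mm, side rails 10 mm high with inner faces at y = +-95 mm.
- stand: Dark steel stand of the shelf, fixed to the counter; origin on the counter right below the hinge, x pointing level from the hinge towards the bar's end, z up. The deck's red stop bar covers the deck's first 8 mm and stands 23 mm above its face; a tin against it has its centre 36 mm from the hinge along the deck.
- band (a point): Centre of the green patch on the deck's upper face, at x = 190, y = -40, z = 3 mm in the hinge's axes; the patch is 60 mm (along x) by 90 mm (along y). Axes as for hinge. A tin standing here has its centre 21 mm above this point; against the red stop its centre is at x = -154 mm from here.
- bar (a point): Middle of the black lifting bar: round, 12 mm diameter, 130 mm long along y, free of the deck by 27 mm; at x = 305 mm, z = 10 mm in the hinge's axes (axes as for hinge). It can be pinched from above with the fingers closing along x, and turns between the fingers as the deck tilts.
- shelf (a joint): Tilt of the deck, rad: 0 level, growing as the bar is raised (limit 0.7); starts level at rest on its support. The hinge is stiff and stays where it is left, with the tin on it too; raising takes some 7 to 10 N at the bar, lowering 1 N or more. The tin starts to slide at an unknown tilt between 0.20 and 0.42; at about 0.06 rad beyond that the spice jar slides too.
- sauce_center (a point): Middle (65 mm up) of a brown sauce bottle with a red cap, 54 mm diameter, 130 mm high, standing on the counter; not to be disturbed.
- spice_center (a point): Centre (half-way up) of a loose small spice jar, brown with a white lid and a black rubber foot, 40 mm diameter, 38 mm high, 80 g, standing on the deck beside the tin's lane, about 110 mm from the hinge at y = +55 mm. It grips the deck better than the tin (slides about 0.06 to 0.1 rad later) and must stay where it is on the deck.
- jar_center (a point): Middle (37 mm up) of a green glass jar with a brass lid, 60 mm diameter, 75 mm high, standing on the counter; not to be disturbed.

How it is judged:
By the outcome, as a careful person would: the job done as asked, in the order asked, and still so for the second after the job is handed in, with the robot touching nothing.
It also fails if it takes over 72 s, if anything falls off the work surface, if the arm or the gripper's body presses on something with over 40 N, if the wrist force passes 120 N, or if a joint passes its speed limit or range.

## Working session

There is one attempt and no reset: what is moved stays moved. The work goes in short steps, Python scripts to look and compute and a tool call to move; the robot and the scene stay as the last step left them, time stands still between calls to the robot, and variables do not carry over. Pictures are saved under pics/ and viewed, at most 10 in all, crops included, and the job is handed in when it is done.

Besides the shell and the picture viewer there is one more tool, called after "Request:" as name(argument=value, ...) on one line, values as JSON. apply_moves: Moves the arm, as the interface text tells. Its arguments: {"type":"object","properties":{"deltas":{"type":"array"},"grip_force":{"type":"number"}},"required":["deltas"]}

```bash
mkdir -p pics
cat > h.py <<'E'
import numpy as np, cv2
from station import ctrl
from scipy.spatial.transform import Rotation as R
def shot(name, fn=None):
    o=ctrl.get_obs(); c=ctrl.camera(name); c=dict(c)
    if 'pose' not in c:
        T=np.eye(4); T[:3,:3]=R.from_euler('xyz',o['eef_rot']).as_matrix(); T[:3,3]=o['ee_pos']
        c['pose']=T@c['hand_eye']
    if fn: cv2.imwrite('pics/'+fn,c['img'][:,:,::-1])
    return c
def ray(c,u,v):
    K=np.array(c['K']); d=np.array([(u-K[0,2])/K[0,0],(v-K[1,2])/K[1,1]]); s=d.copy()
    for _ in range(20): s=d/(1+c['k1']*(s@s))
    P=np.array(c['pose']); w=P[:3,:3]@np.array([s[0],-s[1],-1]); return P[:3,3],w/np.linalg.norm(w)
def plane(c,u,v,z):
    o,d=ray(c,u,v); return o+d*(z-o[2])/d[2]
def proj(c,p):
    P=np.array(c['pose']); q=P[:3,:3].T@(np.array(p)-P[:3,3]); s=np.array([q[0],-q[1]])/-q[2]
    s=s*(1+c['k1']*(s@s)); K=np.array(c['K']); return K[0,0]*s[0]+K[0,2],K[1,1]*s[1]+K[1,2]
def tri(rays):
    A=np.zeros((3,3));b=np.zeros(3)
    for o,d in rays:
        M=np.eye(3)-np.outer(d,d);A+=M;b+=M@o
    p=np.linalg.solve(A,b); return p,[np.linalg.norm(np.cross(d,p-o)) for o,d in rays]
E
python3 - <<'E'
from h import *
np.set_printoptions(precision=4,suppress=True)
print(ctrl.get_obs())
a=shot('scene');b=shot('top')
for c in(a,b): print(c['pose'],c['K'],c['k1'])
cv2.imwrite('pics/a.png',a['img'][:,:,::-1]);cv2.imwrite('pics/b.png',b['img'][:,:,::-1])
E
```

```text
{'time_s': 0.0, 'qpos': array([-1.2296,  0.3005,  1.5216, -0.    ,  1.3207, -0.0666]), 'joint_vel': array([ 0.0001, -0.0007,  0.0001,  0.0001, -0.0016,  0.0009]), 'tau': array([ -0.001 , -53.1814, -35.274 ,   0.0708,   0.0244,  -0.0001]), 'ee_pos': array([ 0.218 , -0.5047,  0.2299]), 'eef_rot': array([-3.1404, -0.0001,  0.4078]), 'force': array([-1.1794, -0.3505, -0.2444]), 'moment': array([-0.0164,  0.0032, -0.0202]), 'grip_force': 0.0, 'grip_width': 0.09415910228125905}
[[-0.2563 -0.8356  0.4858  0.9298]
 [ 0.9666 -0.2207  0.1303  0.0799]
 [-0.0016  0.503   0.8643  0.7465]
 [ 0.      0.      0.      1.    ]] [[352.5736   0.     254.0569]
 [  0.     352.5736 188.5136]
 [  0.       0.       1.    ]] -0.09381732752408524
[[ 0.0106  0.9692 -0.2461  0.3589]
 [-0.9999  0.0113  0.0015 -0.013 ]
 [ 0.0042  0.2461  0.9692  0.8417]
 [ 0.      0.      0.      1.    ]] [[376.3849   0.     259.3852]
 [  0.     376.3849 182.11  ]
 [  0.       0.       1.    ]] -0.008989906216044879
```

View pics/a.png

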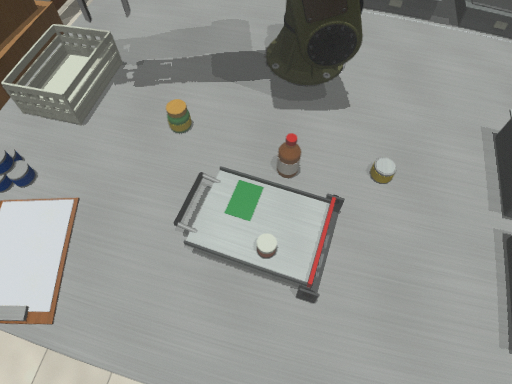

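View pics/b.png

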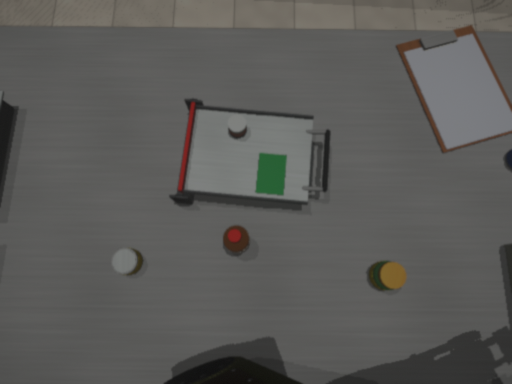

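The scene view shows the tin at (383,170), green patch at (244,200), bar from (180,222) to (205,176), red stop from (333,198) to (311,282), spice jar at (266,244), and sauce bottle at (289,155). The top view shows the tin at (127,262), patch at (271,174), bar at (326,160), sauce bottle at (235,240), and jar at (390,276).

```bash
cat > m.py <<'E'
from h import *
np.set_printoptions(precision=4,suppress=True)
a=shot('scene');b=shot('top')
def blob(c,cond,roi):
    i=c['img'].astype(int); x0,y0,x1,y1=roi; s=i[y0:y1,x0:x1]; m=cond(s[...,0],s[...,1],s[...,2]).astype(np.uint8)
    n,l,st,ce=cv2.connectedComponentsWithStats(m); k=1+np.argmax(st[1:,4]); mm=(l==k).astype(np.uint8)
    cn=max(cv2.findContours(mm,0,1)[0],key=cv2.contourArea)
    (cx,cy),wh,an=cv2.minAreaRect(cn); bx=cv2.boxPoints(((cx,cy),wh,an))+[x0,y0]
    return ce[k]+[x0,y0],st[k,4],bx
green=lambda r,g,bb:(g>r+40)&(g>bb+25)
white=lambda r,g,bb:(r>150)&(abs(r-bb)<40)
red=lambda r,g,bb:(r>110)&(g<70)&(bb<70)
dark=lambda r,g,bb:(r<55)&(g<55)&(bb<55)
if __name__=='__main__':
  for nm,cond,ra,rb in [('green',green,(215,170,275,230),(250,145,295,200)),('tinlid',white,(365,150,402,190),(105,240,150,285)),
    ('redstop',red,(295,185,350,295),(172,95,200,200)),('bar',dark,(168,172,210,232),(318,125,334,195)),('spicelid',white,(254,230,280,248),(225,108,250,128)),('cap',red,(275,125,305,150),(220,225,250,255))]:
    A=blob(a,cond,ra);B=blob(b,cond,rb)
    p,e=tri([ray(a,*A[0]),ray(b,*B[0])]); print(nm,A[0],A[1],B[0],B[1],'P',p,'err',np.array(e))
    if nm in('green','redstop','bar'):print(A[2].ravel(),B[2].ravel())
  for c,r,n in((a,(165,150,405,310),'ca'),(b,(95,85,345,295),'cb')):
    cv2.imwrite('pics/'+n+'.png',cv2.resize(c['img'][r[1]:r[3],r[0]:r[2],::-1],None,fx=2.8,fy=2.8,interpolation=cv2.INTER_CUBIC))
E
python3 m.py; python3 -c "
import cv2,numpy as np
a=cv2.imread('pics/ca.png');b=cv2.imread('pics/cb.png');print(a.shape,b.shape)"
```

```text
green [243.7393 199.9906] 955 [270.8591 173.6759] 1015 P [ 0.577  -0.0386  0.0578] err [0.0002 0.0002]
[223.931  212.1724 237.931  177.1724 262.931  187.1724 248.931  222.1724] [255.8515 191.4851 259.6931 153.0693 286.1287 155.7129 282.2871 194.1287]Traceback (most recent call last):
  File "m.py", line 17, in <module>
    A=blob(a,cond,ra);B=blob(b,cond,rb)
                        ~~~~^^^^^^^^^^^
  File "m.py", line 6, in blob
    n,l,st,ce=cv2.connectedComponentsWithStats(m); k=1+np.argmax(st[1:,4]); mm=(l==k).astype(np.uint8)
                                                       ~~~~~~~~~^^^^^^^^^^
    return _wrapfunc(a, 'argmax', axis=axis, out=out, **kwds)
    return bound(*args, **kwds)
ValueError: attempt to get argmax of an empty sequence
[ WARN:0@0.010] global loadsave.cpp:275 findDecoder imread_('pics/ca.png'): can't open/read file: check file path/integrity
[ WARN:0@0.010] global loadsave.cpp:275 findDecoder imread_('pics/cb.png'): can't open/read file: check file path/integrity
Traceback (most recent call last):
AttributeError: 'NoneType' object has no attribute 'shape'
```

```bash
sed -i 's/^white=.*/white=lambda r,g,bb:(bb>0.72*np.percentile(bb,99))\&(abs(r-bb)<40)/' m.py; sed -i 's/^red=.*/red=lambda r,g,bb:(r>90)\&(g<0.5*r)\&(bb<0.5*r)/' m.py
sed -i 's/^dark=.*/dark=lambda r,g,bb:(r<50)\&(g<50)\&(bb<50)/' m.py; python3 m.py
```

```text
green [243.7571 200.0241] 955 [270.8511 173.6943] 1014 P [ 0.577  -0.0386  0.0577] err [0.0002 0.0002]
[224.1035 212.2414 238.1035 177.2414 262.931  187.1724 248.931  222.1724] [255.8515 191.4851 259.6832 153.1683 286.1188 155.8119 282.2871 194.1287]
tinlid [383.7812 168.1834] 1216 [124.9038 261.3967] 1684 P [0.389  0.2671 0.03  ] err [0.0008 0.0008]
redstop [321.3285 241.5872] 344 [185.9753 146.2623] 324 P [0.6344 0.1451 0.0668] err [0.0012 0.0012]
[307.4355 282.9879 332.0121 196.4355 335.9764 197.5612 311.3999 284.1135] [177.5491 188.9306 190.9711 101.6879 194.6532 102.2543 181.2312 189.4971]Traceback (most recent call last):
  File "m.py", line 17, in <module>
    A=blob(a,cond,ra);B=blob(b,cond,rb)
  File "m.py", line 6, in blob
    n,l,st,ce=cv2.connectedComponentsWithStats(m); k=1+np.argmax(st[1:,4]); mm=(l==k).astype(np.uint8)
                                                       ~~~~~~~~~^^^^^^^^^^
    return _wrapfunc(a, 'argmax', axis=axis, out=out, **kwds)
    return bound(*args, **kwds)
ValueError: attempt to get argmax of an empty sequence
```

Run:
```python
from m import *
out=[]
for c,r in((a,(355,140,415,200)),(b,(95,230,155,290)),(a,(165,165,225,240)),(b,(300,120,340,200))):
    out.append(cv2.resize(c['img'][r[1]:r[3],r[0]:r[2],::-1],(390,290),interpolation=cv2.INTER_CUBIC))
cv2.imwrite('pics/t.png',np.vstack([np.hstack(out[:2]),np.hstack(out[2:])]))
I=a['img'].astype(int);J=b['img'].astype(int)
print(I[170,365:405].tolist());print(J[262,105:150].tolist())
print(I[199,175:215].sum(1).tolist());print(J[160,310:340].sum(1).tolist())
```

```text
[[151, 152, 149], [141, 143, 140], [139, 141, 138], [138, 140, 137], [139, 142, 139], [108, 108, 93], [96, 87, 56], [94, 89, 50], [100, 92, 56], [100, 92, 56], [121, 113, 69], [100, 101, 93], [134, 136, 134], [158, 162, 158], [154, 159, 158], [179, 187, 182], [179, 186, 183], [177, 185, 181], [181, 187, 185], [182, 188, 186], [183, 190, 184], [181, 188, 184], [180, 186, 184], [187, 193, 188], [186, 193, 189], [184, 191, 187], [183, 192, 187], [182, 190, 186], [180, 188, 184], [156, 161, 158], [149, 155, 150], [139, 141, 138], [151, 154, 150], [153, 157, 152], [155, 158, 155], [153, 156, 153], [154, 155, 154], [155, 157, 154], [154, 156, 153], [155, 157, 154]]
[[89, 89, 88], [89, 89, 88], [89, 89, 88], [89, 89, 88], [89, 89, 87], [91, 90, 89], [98, 98, 97], [109, 110, 108], [114, 116, 115], [115, 117, 116], [115, 118, 116], [116, 119, 117], [117, 119, 118], [117, 120, 118], [119, 121, 120], [119, 121, 120], [118, 121, 118], [116, 119, 117], [116, 119, 117], [116, 119, 117], [117, 120, 118], [117, 120, 118], [117, 120, 117], [116, 118, 116], [116, 119, 117], [118, 120, 118], [117, 120, 118], [117, 120, 118], [117, 120, 118], [116, 118, 116], [106, 107, 105], [90, 90, 88], [64, 63, 57], [60, 54, 34], [56, 50, 28], [53, 47, 26], [52, 46, 28], [55, 53, 45], [73, 73, 70], [80, 81, 79], [82, 82, 80], [84, 84, 82], [90, 90, 88], [93, 93, 91], [93, 92, 91]]
[473, 476, 469, 471, 474, 467, 471, 463, 473, 459, 361, 195, 188, 193, 193, 185, 276, 420, 423, 437, 474, 481, 478, 482, 437, 330, 327, 327, 325, 386, 511, 571, 575, 574, 568, 572, 567, 573, 573, 563]
[253, 174, 163, 208, 267, 282, 261, 209, 187, 185, 189, 214, 238, 170, 103, 95, 95, 102, 157, 234, 256, 265, 284, 291, 291, 289, 288, 289, 289, 291]
```

View pics/t.png

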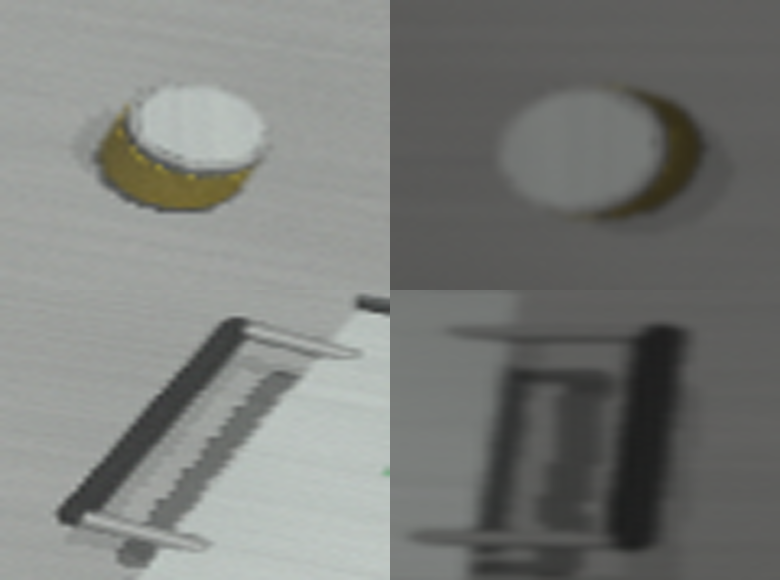

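The crops show the tin lid clear in both views and the bar fully visible, with thresholds that separate both.

Run:
```python
from m import *
def go(nm,ca,ra,cb,rb):
    A=blob(a,ca,ra);B=blob(b,cb,rb);p,e=tri([ray(a,*A[0]),ray(b,*B[0])])
    print(nm,A[0],A[1],B[0],B[1],'P',p,'err',e[0]);return A,B,p
w=lambda t:(lambda r,g,bb:(bb>t)&(abs(r-bb)<30))
d=lambda t:(lambda r,g,bb:(r+g+bb<t))
go('tin',w(166),(360,145,405,190),w(103),(100,235,150,285))
A,B,bar=go('bar',d(260),(170,170,206,228),d(140),(318,120,334,198))
go('spice',w(200),(254,230,280,248),w(125),(225,108,250,128))
go('cap',red,(275,125,305,150),red,(220,225,250,255))
def onplane(c,X,z):
    q=np.array([plane(c,*x,z) for x in X]);return q
# bar ends
for c,X in((a,A),(b,B)):
    q=onplane(c,X[2],.065);print(q[:,:2])
for c,roi in((a,(215,170,275,230)),(b,(250,145,295,200))):
    q=onplane(c,blob(c,green,roi)[2],.058);
    L=q[1:]-q[:-1];print([(round(np.hypot(*l[:2]),4),round(np.degrees(np.arctan2(l[1],l[0])),1)) for l in L])
```

```text
tin [385.5847 165.2246] 236 [123.3235 260.4593] 442 P [0.3903 0.2663 0.0445] err 8.057609872625294e-05
bar [188.2428 198.6486] 276 [325.6537 160.2646] 257 P [ 0.6075 -0.1576  0.0621] err 4.704695895800369e-05
spice [269.4615 241.0385] 26 [233.2857 125.7857] 14 P [0.6716 0.0422 0.095 ] err 0.000458333840209201
cap [291.3784 137.7568] 74 [233.9571 235.1071] 140 P [0.4361 0.0331 0.1295] err 0.00040642873158897117
[[ 0.6738 -0.1681]
 [ 0.5344 -0.1558]
 [ 0.5377 -0.1441]
 [ 0.6763 -0.1572]]
[[ 0.5406 -0.1469]
 [ 0.677  -0.158 ]
 [ 0.6766 -0.1677]
 [ 0.5402 -0.1561]]
[(np.float64(0.0947), np.float64(177.3)), (np.float64(0.0632), np.float64(79.8)), (np.float64(0.0928), np.float64(-4.8))]
[(np.float64(0.0865), np.float64(-4.8)), (np.float64(0.0581), np.float64(-95.3)), (np.float64(0.0863), np.float64(174.2))]
```

Request:
apply_moves(deltas=[[0,1.8,3.8,0.2,0,0,-0.05],[0,1.8,3.8,0.2,0,0,-0.05],[0,1.8,3.8,0.2,0,0,-0.05],[0,1.8,3.8,0.2,0,0,-0.05],[0,1.8,3.8,0.2,0,0,-0.05],[0,1.8,3.8,0.2,0,0,-0.05],[0,1.8,3.8,0.2,0,0,-0.05],[0,1.8,3.8,0.2,0,0,-0.05],[0,1.8,3.8,0.2,0,0,-0.05],[0,1.8,3.8,0.2,0,0,-0.04]], grip_force=12)

```text
time_s: 1.5
ee_pos: [0.3985, -0.1232, 0.2508]
eef_rot: [3.141, -0.001, -0.084]
force: [0.9, -0.1, 0.7]
grip_width: 0.094
grip_force: 0.0
```

Request:
apply_moves(deltas=[[0,0,3.9,0,0,0,0],[0,0,3.9,0,0,0,0],[0,0,3.9,0,0,0,0],[0,0,3.9,0,0,0,0],[0,0,3.9,0,0,0,0],[0,0,3.9,0,0,0,0],[0,0,3.9,0,0,0,0],[0,0,3.9,0,0,0,0],[0,0,3.9,0,0,0,0],[0,0,3.9,0,0,0,0]])

```text
time_s: 2.5
ee_pos: [0.3978, 0.2668, 0.2506]
eef_rot: [-3.141, -0.0, -0.082]
force: [0.4, -1.3, 0.4]
grip_width: 0.0937
grip_force: 0.0
```

Run:
```python
from h import *
c=shot('wrist','w1.png'); print(ctrl.get_obs()['ee_pos']); i=c['img'].astype(int)
print(proj(c,[.3903,.2663,.0425]))
```

```text
[0.39753931 0.27060763 0.25035239]
(np.float64(255.80888922459837), np.float64(184.78787300437375))
```

View pics/w1.png

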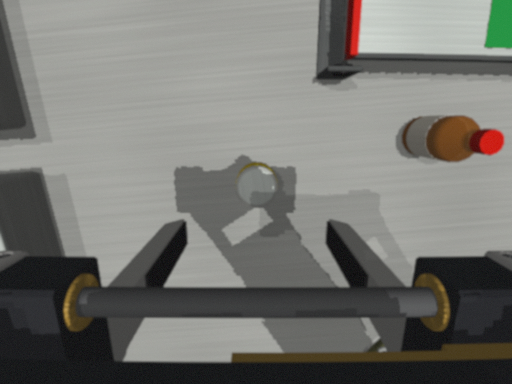

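The wrist view shows the tin lid at (257,185), matching the prediction of (256,185).

Request:
apply_moves(deltas=[[0,-0.3,0,-3,0,0,0],[0,-0.3,0,-3,0,0,0],[0,-0.1,0,-3,0,0,0],[0,0,0,-3,0,0,0],[0,0,0,-2,0,0,0],[0,0,0,0,0,0,0],[0,0,0,0,0,0,0]])

```text
time_s: 3.25
ee_pos: [0.3914, 0.2652, 0.1111]
eef_rot: [-3.141, -0.0, -0.082]
force: [0.0, 0.2, -0.4]
grip_width: 0.094
grip_force: 0.0
```

Request:
apply_moves(deltas=[[0,-0.1,0.1,-2,0,0,0],[0,0,0,-2,0,0,0],[0,0,0,-1.5,0,0,0],[0,0,0,-1.2,0,0,0],[0,0,0,-1.0,0,0,0],[0,0,0,0,0,0,0],[60,0,0,0,0,0,0],[90,0,0,0,0,0,0],[120,0,0,0,0,0,0],[150,0,0,0,0,0,0]])

```text
time_s: 4.25
ee_pos: [0.3903, 0.2662, 0.0338]
eef_rot: [-3.141, -0.001, -0.082]
force: [-0.8, -0.2, -0.2]
grip_width: 0.0659
grip_force: 0.0
```

Request:
apply_moves(deltas=[[180,0,0,0,0,0,0],[180,0,0,0,0,0,0],[180,0,0,0,0,0,0]])

```text
time_s: 4.55
ee_pos: [0.3902, 0.2662, 0.0336]
eef_rot: [-3.141, -0.0, -0.082]
force: [-1.4, -0.5, 3.3]
grip_width: 0.0556
grip_force: 12.0
```

Request:
apply_moves(deltas=[[180,0,0,0.5,0,0,0],[180,0,0,1.5,0,0,0],[180,0,0,3,0,0,0],[180,0,0,3,0,0,0],[180,0,0,3,0,0,0],[180,0,0,3,0,0,0],[180,0,0,2,0,0,0],[180,1,-1.5,0,0,0,0],[180,1.7,-3,0,0,0,0],[180,2,-3,0,0,0,0]])

```text
time_s: 5.55
ee_pos: [0.4371, 0.1904, 0.1938]
eef_rot: [-3.142, -0.0, -0.081]
force: [1.0, 1.7, -2.4]
grip_width: 0.0558
grip_force: 12.0
```

Request:
apply_moves(deltas=[[180,2,-3,0,0,0,0],[180,2,-3,0,0,0,0],[180,2,-3,0,0,0,0],[180,2,-3,0,0,0,0],[180,2,-3,0,0,0,0],[180,2,-3,0,0,0,0],[180,1.2,-3,0,0,0,0],[180,0.8,-2,0,0,0,0],[180,0,0,0,0,0,0],[180,0,0,0,0,0,0]])

```text
time_s: 6.55
ee_pos: [0.5768, -0.0387, 0.1933]
eef_rot: [-3.141, 0.001, -0.083]
force: [0.6, -0.1, -1.3]
grip_width: 0.0558
grip_force: 12.0
```

Request:
apply_moves(deltas=[[180,0,0,-1.5,0,0,0],[180,0,0,-2,0,0,0],[180,0,0,-2,0,0,0],[180,0,0,-1.5,0,0,0],[180,0,0,-1,0,0,0],[180,0,0,-1,0,0,0],[180,0,0,-0.5,0,0,0],[180,0,0,0,0,0,0],[180,0,0,0,0,0,0]])

```text
time_s: 7.45
ee_pos: [0.5774, -0.0389, 0.0989]
eef_rot: [3.142, -0.001, -0.082]
force: [-0.4, 0.2, -1.2]
grip_width: 0.0563
grip_force: 12.0
```

Request:
apply_moves(deltas=[[180,0,0,-0.1,0,0,0],[180,0,0,-0.1,0,0,0],[180,0,0,-0.05,0,0,0],[180,0,0,0,0,0,0]])

```text
time_s: 7.85
ee_pos: [0.5771, -0.0389, 0.0959]
eef_rot: [-3.142, -0.0, -0.082]
force: [0.5, 0.6, -2.4]
grip_width: 0.0556
grip_force: 12.0
```

Request:
apply_moves(deltas=[[180,0,0,-0.1,0,0,0],[180,0,0,-0.1,0,0,0],[180,0,0,-0.05,0,0,0],[180,0,0,0,0,0,0]])

```text
time_s: 8.25
ee_pos: [0.5771, -0.0389, 0.0933]
eef_rot: [-3.142, 0.0, -0.082]
force: [-0.1, 0.1, -1.2]
grip_width: 0.0556
grip_force: 12.0
```

Request:
apply_moves(deltas=[[180,0,0,-0.1,0,0,0],[180,0,0,0,0,0,0]])

```text
time_s: 8.45
ee_pos: [0.5771, -0.0389, 0.0923]
eef_rot: [3.142, 0.0, -0.082]
force: [-0.3, 0.1, -1.7]
grip_width: 0.0556
grip_force: 12.0
```

Request:
apply_moves(deltas=[[180,0,0,-0.05,0,0,0],[180,0,0,0,0,0,0]])

```text
time_s: 8.65
ee_pos: [0.5771, -0.0389, 0.0919]
eef_rot: [-3.142, 0.0, -0.082]
force: [-0.6, -1.2, -1.7]
grip_width: 0.0556
grip_force: 12.0
```

Request:
apply_moves(deltas=[[180,0,0,-0.05,0,0,0],[180,0,0,0,0,0,0]])

```text
time_s: 8.85
ee_pos: [0.5772, -0.0389, 0.0916]
eef_rot: [-3.142, -0.0, -0.082]
force: [0.2, 0.4, 1.9]
grip_width: 0.0556
grip_force: 12.0
```

Contact at the expected height; release gently.

Request:
apply_moves(deltas=[[100,0,0,0,0,0,0],[92,0,0,0,0,0,0],[80,0,0,0,0,0,0],[60,0,0,0,0,0,0],[40,0,0,0,0,0,0],[40,0,0,0,0,0,0]])

```text
time_s: 9.45
ee_pos: [0.5771, -0.0389, 0.0914]
eef_rot: [3.142, 0.0, -0.082]
force: [0.5, 1.0, -0.6]
grip_width: 0.0789
grip_force: 0.0
```

Request:
apply_moves(deltas=[[40,0,0,0.5,0,0,0],[40,0,0,1,0,0,0],[40,0,0,2,0,0,0],[40,0,0,3,0,0,0],[40,0,0,2.5,0,0,0],[40,0,0,0,0,0,0]])

```text
time_s: 10.05
ee_pos: [0.5785, -0.039, 0.1859]
eef_rot: [3.141, -0.007, -0.082]
force: [0.3, 0.2, -0.8]
grip_width: 0.0791
grip_force: 0.0
```

Run:
```python
from h import *
a=shot('scene');b=shot('top')
print(ctrl.get_obs()['ee_pos'])
out=[cv2.resize(c['img'][r[1]:r[3],r[0]:r[2],::-1],(400,400),interpolation=cv2.INTER_CUBIC) for c,r in((a,(165,150,345,310)),(b,(165,90,345,250)))]
cv2.imwrite('pics/p.png',np.hstack(out))
```

```text
[ 0.57718237 -0.03889558  0.18206235]
```

View pics/p.png

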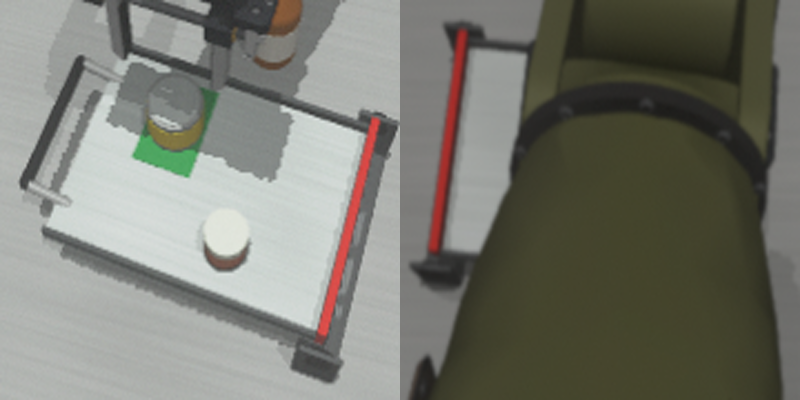

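Tin stands upright on the green patch (crop (175,112)), jar undisturbed. On to the bar.

Request:
apply_moves(deltas=[[100,0.4,-1.5,0,0,0,0],[175,0.6,-2.5,0,0,0,0],[175,0.6,-2.5,0,0,0,0],[175,0.6,-2.5,0,0,0,0],[175,0.5,-1.8,0,0,0,0],[175,0.3,-1,0,0,0,0],[175,0,0,-1,0,0,0],[175,0,0,-1,0,0,0],[175,0,0,0,0,0,0],[175,0,0,0,0,0,0]], grip_force=30)

```text
time_s: 11.15
ee_pos: [0.607, -0.156, 0.1611]
eef_rot: [-3.141, 0.001, -0.081]
force: [-0.6, 0.1, -0.1]
grip_width: 0.0296
grip_force: 0.0
```

Run:
```python
from h import *
c=shot('wrist','w2.png'); print(proj(c,[.6074,-.157,.065]))
for s in(-.065,.065): print(proj(c,[.6074+s*.9965,-.157-s*.0837,.065]))
```

```text
(np.float64(255.49929305277723), np.float64(202.59939517083146))
(np.float64(255.28839508250297), np.float64(266.4568554865112))
(np.float64(255.74036365436334), np.float64(130.17996451848154))
```

View pics/w2.png

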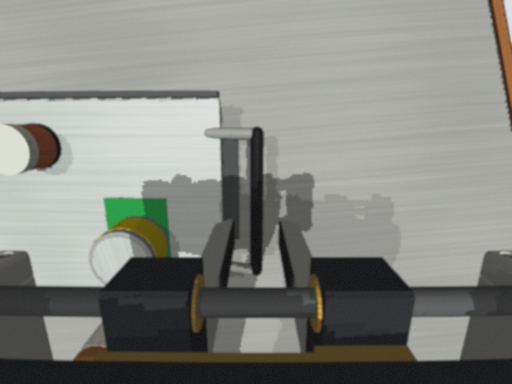

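The wrist view shows the bar along column 256 (rows 130–272), centred between the fingers as predicted.

Request:
apply_moves(deltas=[[180,0,-0.1,-1.5,0,0,0],[180,0,0,-2,0,0,0],[180,0,0,-2,0,0,0],[180,0,0,-1.5,0,0,0],[180,0,0,-1.2,0,0,0],[180,0,0,-0.8,0,0,0],[180,0,0,0,0,0,0]])

```text
time_s: 11.9
ee_pos: [0.6068, -0.1578, 0.0705]
eef_rot: [-3.141, 0.001, -0.082]
force: [0.4, -0.7, 0.1]
grip_width: 0.0278
grip_force: 0.0
```

Request:
apply_moves(deltas=[[200,0,0,0,0,0,0],[220,0,0,0,0,0,0],[240,0,0,0,0,0,0],[255,0,0,0,0,0,0],[255,0,0,0,0,0,0]])

```text
time_s: 12.4
ee_pos: [0.6076, -0.1563, 0.0722]
eef_rot: [-3.139, -0.001, -0.082]
force: [1.0, 11.9, 1.8]
grip_width: 0.0113
grip_force: 30.0
```

Request:
apply_moves(deltas=[[255,0,0.06,0.1,0,0,0],[255,0,0.06,0.2,0,0,0],[255,0,0.01,0.27,0,0,0],[255,0,0.01,0.27,0,0,0],[255,0,0.02,0.27,0,0,0],[255,0,0.02,0.27,0,0,0],[255,0,0.02,0.27,0,0,0],[255,0.01,0.03,0.27,0,0,0],[255,0.01,0.03,0.27,0,0,0],[255,0,0.03,0.27,0,0,0]])

```text
time_s: 13.4
ee_pos: [0.6077, -0.1545, 0.0959]
eef_rot: [-3.141, -0.001, -0.082]
force: [6.3, 1.9, -9.1]
grip_width: 0.0112
grip_force: 30.0
```

```bash
cat > s.py <<'E'
from m import *
import sys
# tilt from TCP (grasp pt = TCP-6mm), tin/spice seen in scene view in hinge axes
o=ctrl.get_obs(); z=o['ee_pos'][2]-.006; th=np.arcsin((z-.055)/.3052)-.0328
H=np.array([.6328,.1474,.055]); ux=np.array([-.0837,-.9965,0]); Y=np.array([.9965,-.0837,0]); Z0=np.array([0,0,1.])
X=ux*np.cos(th)+Z0*np.sin(th); Z=np.cross(X,Y)
def deck(u,v,h):
    p,d=ray(a,u,v); t=((H+Z*h-p)@Z)/(d@Z); q=p+d*t-H; return np.round([1e3*(q@X),1e3*(q@Y)],1)
def pix(x,y,h): return proj(a,H+X*x+Y*y+Z*h)
yel=lambda r,g,bb:(r-bb>35)&(g-bb>25)&(r<g*1.6)
i=a['img'].astype(int)
m0=yel(i[...,0],i[...,1],i[...,2])
m=np.zeros_like(m0)
poly=np.array([pix(5,-95,3),pix(270,-95,3),pix(270,20,3),pix(5,20,3)],np.float32)
mk=np.zeros(m0.shape,np.uint8); cv2.fillConvexPoly(mk,poly.astype(np.int32),1); mk=cv2.dilate(mk,np.ones((9,9)))
ys,xs=np.where(m0&(mk>0)); r=dict(t=round(o['time_s'],2),th=round(th,3),n=len(xs))
if len(xs): r['tin_label']=deck(xs.mean(),ys.mean(),20)
u,v=pix(110,55,41); u,v=int(u),int(v); s=i[v-14:v+14,u-14:u+14]; 
w=(s[...,0]-s[...,2]>8)&(s[...,0]>150); bq=np.argwhere((s[...,0]-s[...,2]>25)&(s[...,0]<150))
if len(bq): r['spice_body']=deck(bq[:,1].mean()+u-14,bq[:,0].mean()+v-14,20)
r['bar']=np.round(pix(305,0,10),1)
A=blob(a,lambda R,G,B:(R+G+B<260),tuple(int(k) for k in (r['bar'][0]-25,r['bar'][1]-32,r['bar'][0]+25,r['bar'][1]+32)))
r['barseen']=np.round(A[0],1)
print(r, o['force'])
cv2.imwrite('pics/last.png',a['img'][:,:,::-1])
E
sed -i "s/^a=shot('scene');b=shot('top')/a=shot('scene')\nif __name__=='__main__': b=shot('top')/" m.py
python3 s.py
```

```text
bash:   928 Segmentation fault         python3 s.py
```

```bash
python3 -X faulthandler s.py 2>&1 | tail -12
```

```text
Fatal Python error: Segmentation fault

Current thread 0x00007fd99ceb6780 (most recent call first):
  File "m.py", line 7 in blob
  File "s.py", line 22 in <module>

Extension modules: numpy._core._multiarray_umath, numpy.linalg._umath_linalg, scipy._lib._ccallback_c, _cyutility, scipy._cyutility, numpy.random._common, numpy.random.bit_generator, numpy.random._bounded_integers, numpy.random._pcg64, numpy.random._mt19937, numpy.random._generator, numpy.random._philox, numpy.random._sfc64, numpy.random.mtrand, scipy.sparse._sparsetools, _csparsetools, scipy.sparse._csparsetools, scipy.spatial._ckdtree, scipy._lib.messagestream, scipy.linalg._fblas, scipy.linalg._flapack, scipy.linalg.cython_lapack, scipy.linalg._cythonized_array_utils, scipy.linalg._solve_toeplitz, scipy.linalg._decomp_lu_cython, scipy.linalg._matfuncs_schur_sqrtm, scipy.linalg._matfuncs_expm, scipy.linalg._linalg_pythran, scipy.linalg.cython_blas, scipy.linalg._decomp_update, scipy.spatial._qhull, scipy.spatial._voronoi, scipy.special._ufuncs_cxx, scipy.special._ellip_harm_2, scipy.special._special_ufuncs, scipy.special._gufuncs, scipy.special._ufuncs, scipy.special._specfun, scipy.special._comb, scipy.spatial._hausdorff, scipy.spatial._distance_wrap, scipy.spatial.transform._rotation, scipy.spatial.transform._rigid_transform (total: 43)
```

```bash
sed -i '/^A=blob/d;/barseen/d' s.py; python3 s.py; python3 -c "
import cv2;i=cv2.imread('pics/last.png')[130:310,150:350];cv2.imwrite('pics/c1.png',cv2.resize(i,None,fx=3,fy=3,interpolation=cv2.INTER_CUBIC))"
```

```text
{'t': 13.55, 'th': np.float64(0.083), 'n': 0, 'bar': array([78604.8, 29153.8])} [ 3.2765  4.5136 -2.9906]
```

View pics/c1.png

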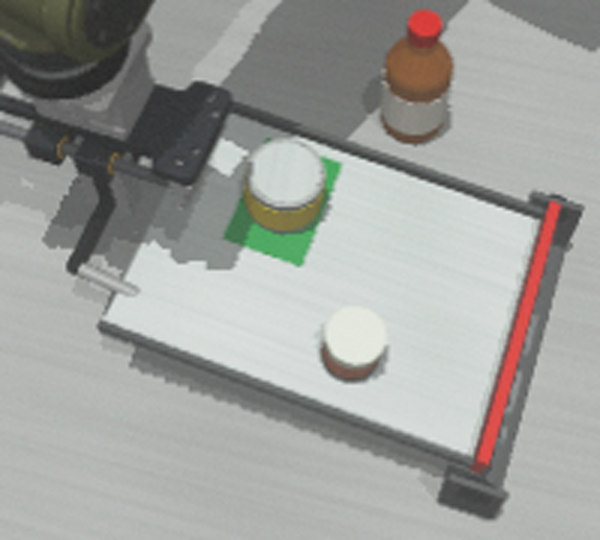

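The crop shows the deck raised, tin still on the green patch at crop (285,185), spice jar at (355,343). Fix a mm/m slip in my script.

```bash
sed -i 's/H+Z\*h-p/H+Z*h*1e-3-p/; s/H+X\*x+Y\*y+Z\*h)/H+(X*x+Y*y+Z*h)*1e-3)/' s.py; python3 s.py
```

```text
{'t': 13.6, 'th': np.float64(0.083), 'n': 153, 'tin_label': array([184.7, -21.4]), 'spice_body': array([106.4,  68.7]), 'bar': array([187.4, 192.7])} [ 3.765   3.3493 -3.6528]
```

Request:
apply_moves(deltas=[[255,0,0.03,0.28,0,0,0],[255,0,0.03,0.28,0,0,0],[255,0.01,0.04,0.28,0,0,0],[255,0,0.04,0.28,0,0,0],[255,0.01,0.04,0.28,0,0,0],[255,0,0.05,0.28,0,0,0],[255,0.01,0.05,0.28,0,0,0],[255,0,0.05,0.28,0,0,0],[255,0.01,0.05,0.28,0,0,0],[255,0,0.06,0.28,0,0,0]])

```text
time_s: 14.6
ee_pos: [0.608, -0.1502, 0.1238]
eef_rot: [-3.141, -0.001, -0.082]
force: [6.9, 1.6, -9.7]
grip_width: 0.0108
grip_force: 30.0
```

```bash
python3 s.py
```

```text
{'t': 14.65, 'th': np.float64(0.176), 'n': 154, 'tin_label': array([188.8, -20.3]), 'spice_body': array([112.2,  69. ]), 'bar': array([187.2, 186.7])} [ 4.6206  2.7987 -6.4849]
```

Request:
apply_moves(deltas=[[255,0,0.06,0.24,0,0,0],[255,0.01,0.06,0.24,0,0,0],[255,0,0.06,0.24,0,0,0],[255,0,0,0,0,0,0],[255,0,0,0,0,0,0]])

```text
time_s: 15.15
ee_pos: [0.6082, -0.1486, 0.1315]
eef_rot: [-3.141, -0.001, -0.082]
force: [5.5, 2.2, -5.4]
grip_width: 0.0109
grip_force: 30.0
```

```bash
python3 s.py
```

```text
{'t': 15.2, 'th': np.float64(0.2), 'n': 157, 'tin_label': array([190. , -20.3]), 'spice_body': array([112.3,  68.6]), 'bar': array([187.3, 185.1])} [ 5.644   1.9818 -4.6048]
```

Request:
apply_moves(deltas=[[255,0,0.03,0.1,0,0,0],[255,0,0.02,0.1,0,0,0],[255,0.01,0.02,0.1,0,0,0],[255,0,0,0,0,0,0],[255,0,0,0,0,0,0]])

```text
time_s: 15.7
ee_pos: [0.6082, -0.148, 0.1341]
eef_rot: [-3.142, -0.001, -0.082]
force: [6.8, 1.7, -7.4]
grip_width: 0.0112
grip_force: 30.0
```

```bash
python3 s.py
```

```text
{'t': 15.75, 'th': np.float64(0.209), 'n': 155, 'tin_label': array([190.1, -20.2]), 'spice_body': array([112.7,  68.7]), 'bar': array([187.4, 184.5])} [ 5.5815  1.7738 -7.8042]
```

Request:
apply_moves(deltas=[[255,0,0.02,0.1,0,0,0],[255,0,0.02,0.1,0,0,0],[255,0,0.03,0.1,0,0,0],[255,0,0,0,0,0,0],[255,0,0,0,0,0,0]])

```text
time_s: 16.25
ee_pos: [0.6083, -0.1473, 0.1372]
eef_rot: [-3.141, -0.001, -0.082]
force: [6.1, 0.8, -7.0]
grip_width: 0.0111
grip_force: 30.0
```

```bash
python3 s.py
```

```text
{'t': 16.3, 'th': np.float64(0.219), 'n': 162, 'tin_label': array([189.9, -20.8]), 'spice_body': array([112.9,  68.8]), 'bar': array([187.5, 183.9])} [ 6.7457  0.7633 -7.4551]
```

Request:
apply_moves(deltas=[[255,0,0.03,0.1,0,0,0],[255,0,0.03,0.1,0,0,0],[255,0,0.02,0.1,0,0,0],[255,0,0,0,0,0,0],[255,0,0,0,0,0,0]])

```text
time_s: 16.8
ee_pos: [0.6083, -0.1465, 0.1402]
eef_rot: [-3.142, -0.001, -0.082]
force: [6.8, 0.9, -6.4]
grip_width: 0.0108
grip_force: 30.0
```

```bash
python3 s.py
```

```text
{'t': 16.85, 'th': np.float64(0.23), 'n': 162, 'tin_label': array([190.6, -20.2]), 'spice_body': array([112.7,  68.7]), 'bar': array([187.6, 183.2])} [ 6.5429  0.2554 -7.6094]
```

Request:
apply_moves(deltas=[[255,0.01,0.03,0.1,0,0,0],[255,0,0.02,0.1,0,0,0],[255,0,0.03,0.1,0,0,0],[255,0,0,0,0,0,0],[255,0,0,0,0,0,0]])

```text
time_s: 17.35
ee_pos: [0.6084, -0.1457, 0.1432]
eef_rot: [-3.142, -0.001, -0.082]
force: [7.1, 0.7, -7.3]
grip_width: 0.0109
grip_force: 30.0
```

```bash
python3 s.py
```

```text
{'t': 17.4, 'th': np.float64(0.24), 'n': 164, 'tin_label': array([191.6, -20.5]), 'spice_body': array([113.1,  68.3]), 'bar': array([187.7, 182.6])} [ 6.2378  1.5966 -7.8299]
```

Request:
apply_moves(deltas=[[255,0.01,0.03,0.1,0,0,0],[255,0,0.02,0.1,0,0,0],[255,0,0.03,0.1,0,0,0],[255,0,0,0,0,0,0],[255,0,0,0,0,0,0]])

```text
time_s: 17.9
ee_pos: [0.6084, -0.1449, 0.1461]
eef_rot: [-3.142, -0.001, -0.082]
force: [6.9, 1.7, -8.0]
grip_width: 0.0114
grip_force: 30.0
```

```bash
python3 s.py
```

```text
{'t': 17.95, 'th': np.float64(0.25), 'n': 165, 'tin_label': array([191.8, -20.4]), 'spice_body': array([113.5,  68.7]), 'bar': array([187.9, 182. ])} [ 5.9917  1.8674 -7.2697]
```

Request:
apply_moves(deltas=[[255,0.01,0.03,0.1,0,0,0],[255,0,0.03,0.1,0,0,0],[255,0,0.03,0.1,0,0,0],[255,0,0,0,0,0,0],[255,0,0,0,0,0,0]])

```text
time_s: 18.45
ee_pos: [0.6085, -0.1441, 0.1491]
eef_rot: [3.142, -0.001, -0.082]
force: [5.5, -0.2, -7.0]
grip_width: 0.0111
grip_force: 30.0
```

```bash
python3 s.py
```

```text
{'t': 18.5, 'th': np.float64(0.26), 'n': 165, 'tin_label': array([192.1, -20.2]), 'spice_body': array([114.1,  68.4]), 'bar': array([188. , 181.3])} [ 6.1785  0.4292 -7.0718]
```

Request:
apply_moves(deltas=[[255,0.01,0.03,0.1,0,0,0],[255,0,0.03,0.1,0,0,0],[255,0,0.03,0.1,0,0,0],[255,0,0,0,0,0,0],[255,0,0,0,0,0,0]])

```text
time_s: 19.0
ee_pos: [0.6086, -0.1432, 0.1521]
eef_rot: [3.141, -0.001, -0.082]
force: [6.5, 0.0, -8.1]
grip_width: 0.0113
grip_force: 30.0
```

```bash
python3 s.py
```

```text
{'t': 19.05, 'th': np.float64(0.27), 'n': 171, 'tin_label': array([191.4, -20.7]), 'spice_body': array([115.8,  67.2]), 'bar': array([188.2, 180.7])} [ 6.0352 -0.1746 -6.1987]
```

Request:
apply_moves(deltas=[[255,0,0,0,0,0,0],[255,0,0,0,0,0,0]])

```text
time_s: 19.25
ee_pos: [0.6086, -0.1432, 0.1521]
eef_rot: [3.142, -0.001, -0.082]
force: [6.2, 1.1, -7.6]
grip_width: 0.011
grip_force: 30.0
```

```bash
python3 s.py
```

```text
{'t': 19.3, 'th': np.float64(0.27), 'n': 170, 'tin_label': array([187.6, -20.9]), 'spice_body': array([115.6,  67.3]), 'bar': array([188.2, 180.7])} [ 6.5114  0.4569 -7.0805]
```

The tin is sliding by itself (191.4 → 187.6 mm) at about 0.27 rad. Holding.

Request:
apply_moves(deltas=[[255,0,0,0,0,0,0],[255,0,0,0,0,0,0],[255,0,0,0,0,0,0],[255,0,0,0,0,0,0]])

```text
time_s: 19.7
ee_pos: [0.6086, -0.1432, 0.1521]
eef_rot: [3.141, -0.001, -0.082]
force: [6.4, 1.4, -7.1]
grip_width: 0.0111
grip_force: 30.0
```

```bash
python3 s.py
```

```text
{'t': 19.75, 'th': np.float64(0.27), 'n': 176, 'tin_label': array([175.5, -21.6]), 'spice_body': array([115.7,  67.2]), 'bar': array([188.2, 180.7])} [ 6.0954  0.239  -6.863 ]
```

Request:
apply_moves(deltas=[[255,0,0,0,0,0,0],[255,0,0,0,0,0,0],[255,0,0,0,0,0,0],[255,0,0,0,0,0,0],[255,0,0,0,0,0,0],[255,0,0,0,0,0,0],[255,0,0,0,0,0,0],[255,0,0,0,0,0,0]])

```text
time_s: 20.55
ee_pos: [0.6086, -0.1432, 0.1521]
eef_rot: [3.141, -0.001, -0.082]
force: [5.9, 0.3, -7.3]
grip_width: 0.0112
grip_force: 30.0
```

```bash
python3 s.py
```

```text
{'t': 20.6, 'th': np.float64(0.27), 'n': 181, 'tin_label': array([126.7, -22.8]), 'spice_body': array([115.6,  67.3]), 'bar': array([188.2, 180.7])} [ 6.225   0.0125 -7.2423]
```

Request:
apply_moves(deltas=[[255,0,0,0,0,0,0],[255,0,0,0,0,0,0],[255,0,0,0,0,0,0],[255,0,0,0,0,0,0],[255,0,0,0,0,0,0],[255,0,0,0,0,0,0],[255,0,0,0,0,0,0],[255,0,0,0,0,0,0],[255,0,0,0,0,0,0],[255,0,0,0,0,0,0]])

```text
time_s: 21.6
ee_pos: [0.6086, -0.1432, 0.1521]
eef_rot: [3.141, -0.001, -0.082]
force: [6.4, 0.5, -6.6]
grip_width: 0.011
grip_force: 30.0
```

```bash
python3 s.py
```

```text
{'t': 21.65, 'th': np.float64(0.27), 'n': 188, 'tin_label': array([ 45.8, -24. ]), 'spice_body': array([115.8,  67.2]), 'bar': array([188.2, 180.7])} [ 5.7413  0.0152 -6.8352]
```

Request:
apply_moves(deltas=[[255,0,0,0,0,0,0],[255,0,0,0,0,0,0],[255,0,0,0,0,0,0],[255,0,0,0,0,0,0],[255,0,0,0,0,0,0],[255,0,0,0,0,0,0],[255,0,0,0,0,0,0],[255,0,0,0,0,0,0]])

```text
time_s: 22.45
ee_pos: [0.6086, -0.1432, 0.1521]
eef_rot: [3.142, -0.001, -0.082]
force: [6.5, -0.2, -6.9]
grip_width: 0.0109
grip_force: 30.0
```

```bash
python3 s.py; python3 -c "
import cv2;i=cv2.imread('pics/last.png')[130:310,150:350];cv2.imwrite('pics/c2.png',cv2.resize(i,None,fx=3,fy=3,interpolation=cv2.INTER_CUBIC))"
```

```text
{'t': 22.5, 'th': np.float64(0.27), 'n': 191, 'tin_label': array([ 45.3, -24. ]), 'spice_body': array([116.3,  67. ]), 'bar': array([188.2, 180.7])} [ 5.8215  0.7001 -6.5803]
```

View pics/c2.png

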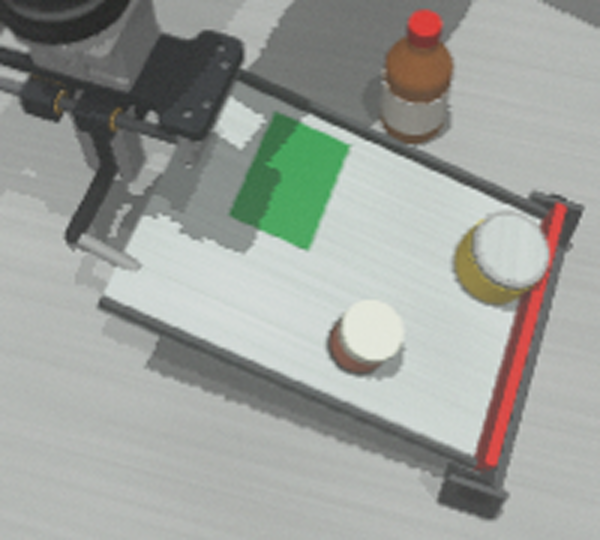

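The tin stands upright against the stop at crop (508,255), the spice jar has not moved on the deck. Release the bar with a small opening and retreat upward.

Request:
apply_moves(deltas=[[255,0,0,0,0,0,0],[235,0,0,0,0,0,0],[220,0,0,0,0,0,0],[205,0,0,0,0,0,0],[190,0,0,0,0,0,0],[190,0,0,0,0,0,0],[190,0,0,0,0,0,0]], grip_force=8)

```text
time_s: 23.2
ee_pos: [0.6083, -0.1432, 0.1524]
eef_rot: [3.142, -0.0, -0.082]
force: [0.2, -0.5, 0.1]
grip_width: 0.0239
grip_force: 0.0
```

```bash
python3 s.py
```

```text
{'t': 23.25, 'th': np.float64(0.271), 'n': 188, 'tin_label': array([ 45.7, -23.8]), 'spice_body': array([115.7,  67.4]), 'bar': array([188.2, 180.6])} [-0.2767  0.4698  0.3304]
```

Request:
apply_moves(deltas=[[190,0,0,0.5,0,0,0],[190,0,0,1,0,0,0],[190,0,0,1.5,0,0,0],[190,0,0,2,0,0,0],[190,0,0,2,0,0,0],[190,0,0,2,0,0,0],[190,0,0,1.5,0,0,0],[190,0,-2,0,0,0,0],[190,0,-2,0,0,0,0],[190,0,0,0,0,0,0]])

```text
time_s: 24.25
ee_pos: [0.608, -0.1856, 0.2576]
eef_rot: [3.141, -0.0, -0.085]
force: [-0.5, 0.2, -0.7]
grip_width: 0.0238
grip_force: 0.0
```

Request:
apply_moves(deltas=[[190,0,-1,0,0,0,0],[190,0,0,0,0,0,0],[190,0,0,0,0,0,0],[190,0,0,0,0,0,0],[190,0,0,0,0,0,0]])

```text
time_s: 24.75
ee_pos: [0.6084, -0.1928, 0.2573]
eef_rot: [-3.142, 0.0, -0.082]
force: [-0.5, 0.4, 0.4]
grip_width: 0.0241
grip_force: 0.0
```

Run:
```python
from h import *
a=shot('scene');o=ctrl.get_obs();print(o['ee_pos'],o['force'])
cv2.imwrite('pics/f.png',cv2.resize(a['img'][100:310,110:410,::-1],None,fx=2.4,fy=2.4,interpolation=cv2.INTER_CUBIC))
```

```text
[ 0.60836001 -0.1928518   0.25726229] [-0.02098043 -0.11755244  0.38532505]
```

View pics/f.png

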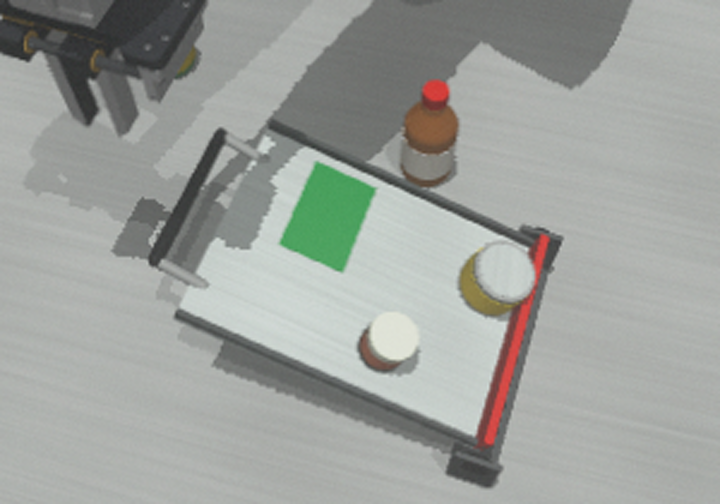

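The final view shows the deck still standing tilted, the tin upright against the stop at (500,278), the spice jar at (390,340) and the bottle undisturbed, and the gripper clear.

```bash
python3 -c "
from station import ctrl
print(ctrl.hand_in())"
```

```text
the job is handed in; nothing more can be done
None
```

The job is handed in: the tin started to slide at about 0.27 rad and glided to the red stop, where it stands upright; the deck stays at that tilt, and the spice jar and sauce bottle were not disturbed (the green jar was mostly out of the final view).

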